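# Shut off the rock saw's water valve under its sliding cover

### The arm

A 6-joint arm with a two-finger parallel gripper is mounted at the origin on the work surface. World frame = base frame: x ahead of the robot, y to its left, z up, the work surface at z = 0. Lengths are in m, angles in degrees, forces in N, time in s.
With the tool pointing down it reaches from about 0.325 to 0.9 m from the base axis. Payload 3.5 kg.
Tool frame: the origin (TCP) lies midway between the tips of the shut fingers; the grasp point (between the pads) lies 19 mm behind it; z points along the fingers, y is the line along which they close (so a half turn about z gives the same grasp; the last joint's range is limited). The gripper opens to 85 mm and grips with 20 to 120 N. Pads are 22 mm wide; open, the fingers measure 114 mm over their backs; the gripper's body (76 mm by 85 mm) begins 54 mm behind the grasp point. The pads swing forward as they close: fully open they stand 13 mm farther back than shut.
Start: joints at [63.06, 15.837, -1.513, 72.651, 0, 84.076], TCP at [0.224, 0.583, 0.231] pointing down, gripper open.
Joint ranges: [-178.77, 178.77], [-48.84, 107.48], [-61.69, 71.31], [-111.58, 123.2], [-90, 87.43], [-180, 180]. Speed limits (degrees/s): [147.25, 147.25, 180, 180, 180, 180].

### API

Orientations are given as [roll, pitch, yaw] about the fixed x, y, z axes, in that order (R = Rz(yaw) Ry(pitch) Rx(roll)).
In Python, from cell import observe, get_image, camera_info, hand_in gives the robot as it stands.
- The arm moves only by the tool servo_tool, never from a script. Its argument "steps" is a list of rows, each a list of 3 entries, a list of its own where there are three numbers: the closure in counts, from 0 (fully open) to 255 (shut), then the shift along the world's x, y, z as a fraction of full scale, then the turn about the world's z as a fraction of full scale. In form: [[fingers, [dx, dy, dz], yaw], ...]. A call has 1 to 20 rows; each row shifts and turns the commanded pose from where the row before left it; what a row does not reach is not made up. Full scale, the value 1, is 8 cm for a shift and pi/2 rad for a turn. A row lasts 1/12 s, in which the tool goes at most 41.7 mm and 7.16 degrees, less where a joint would pass 70% of its speed; a pose out of reach is approached as far as the arm can. A call with a number of a shift or a turn outside -1 to 1 is refused whole. A call with a gripper value outside its range is refused whole. The fingers move at their own pace and stop on an object; the grip force is fixed at half the most. Time passes only in rows, so rows that do not move let the fingers close. It gives the time, the measured TCP pose, the force, the opening and the grip force at its end, in the units of the state.
- observe(): the state, without advancing time (a new reading comes with each control period).
- get_image(name): name is "scene" or "top" or "wrist"; returns the picture (384x512x3 uint8, red, green, blue); there is no depth.
- camera_info(name): a dict with "mtx" (3x3 intrinsics, pixels), "R" (3x3) and "t" (3): a world point X has camera coordinates R X + t. Camera axes: x right, y down, z forward; pixel columns grow to the right and rows downward; lengths in m; the calibration is good to about 2 mm. A picture is of the moment at which its call begins: read the wrist's pose just before it. camera_info takes no time and is no camera call; for the wrist camera it gives the pose at the moment of the call.
- hand_in(): hands the job in; it is judged then, once.
The state is a dict: "time": time; "joints": joint angles; "qd": joint speeds; "tau": joint torques, N m; "tool_pos": TCP position; "eef_rot": TCP orientation; "force": force on the tool from outside, world axes, zero at the start; "ft_torque": the same for the moment, N m; "width": opening from 0.0 (shut) to 1.0 (fully open); "grip_force": force on a finger pad.
Only numpy, scipy, OpenCV 4.12 (cv2) and the standard library are available. Lean on these libraries where they do the work, as an engineer would, in place of code of your own. Each camera call takes 0.05 s, during which the arm holds its last target. There are 200 camera calls.

### The job

In the workshop's valve box, push the cover along its guides by its rib, without lifting it, all the way to the stop so that the valve bay lies open. Then push the marked valve handle, the one with the round disc at its end, a quarter turn until it is fully shut. Leave the other, straight-ended handle and the things standing around the box as they are, and finish with the cover still fully open.

Things in the scene. Friction and masses are not known exactly. Their poses are not given: they have to be found in the camera images.
- valve_box: Fixed grey box, 275 mm (x) by 308 mm (y, -160 to +148), yaw varies; origin on the bench. At -y an open bay, inner x -123.5 to 123.5, inner y -140 to -20 mm; at +y a closed deck. Rim under the cover at 80 mm, guides and stops up to 87 mm. The cover slides along the box's +y, from bay to deck. The two valves stand in the bay at y -48, x -58 and +37 mm, in either order.
- cover: Loose flat aluminium cover, 260 (x) by 140 (y) by 5 mm, 0.3 to 0.65 kg, origin at the centre of its underside, lying in the guides with 2.5 mm play each side, axes as the box's. Its origin starts at box y -80 to -55 mm (over the bay); against the far stop it is at box y +70 mm. Fully open means within 15 mm of that stop.
- cover_rib (a point): Middle of the black upright rib on the cover: 120 mm long (cover x), 10 mm thick (cover y), standing from 5 to 30 mm above the cover's underside, so 85 to 110 mm above the bench; this point is 17.5 mm above the underside. Push on its -y face; 1 to 6 N moves the cover.
- handle_marked (a joint): Angle of the marked handle about a vertical axis, rad: 0 = open, pointing along the box's -y; it turns anticlockwise seen from above to 1.571 = shut against its stop, pointing along the box's +x. Starts between 0 and 0.3, needs about 2.5 N near its end, stays where it is left. Fully shut means above 1.42.
- marked_hub (a point): On the turning axis of the marked handle, half-way up it, 58 mm above the bench. The handle is a steel bar 14 mm wide, from 50 to 66 mm above the bench, reaching 70 mm from the axis; hub radius 12 mm. This frame turns with the handle: the bar lies along its -y and shuts towards its +x. Pipes and fittings below reach up to 42 mm.
- marked_end (a point): Centre of the round steel disc at the marked handle's end, 28 mm across, 16 mm tall, 56 mm from the turning axis, 58 mm above the bench.
- plain_hub (a point): The same point on the axis of the other handle, which is to stay as it is: a straight bar of the same steel, 14 mm wide, reaching 70 mm from its axis, with a square end and no disc.
- plain_end (a point): Point on the straight handle 56 mm from its axis, 58 mm above the bench. It may not move more than 12 mm.
- grit_tub: Loose white plastic tub, 84 mm across and 95 mm tall, beside the box on its -y side; origin under its centre. Leave alone.
- nodule: Loose grey stone, 60 mm across and 42 mm tall, beside the box on its -y side; origin under its centre. Leave alone.
- hammer: Loose hammer lying on the bench beside the box on its +y side, along the box's x, about 260 mm long. Leave alone.

How it is judged:
By the outcome, as a careful person would: the job done as asked, in the order asked, and still so for the second after the job is handed in, with the robot touching nothing.
It also fails if it takes over 45 s, if anything falls off the work surface, if the arm or the gripper's body presses on something with over 40 N, if the wrist force passes 120 N, or if a joint passes its speed limit or range.

## Working session

There is one attempt and no reset: what is moved stays moved. The work goes in short steps, Python scripts to look and compute and a tool call to move; the robot and the scene stay as the last step left them, time stands still between calls to the robot, and variables do not carry over. Pictures are saved under pics/ and viewed, at most 10 in all, crops included, and the job is handed in when it is done.

Besides the shell and the picture viewer there is one more tool, called after "Call:" in YAML: its name, and indented under it one key for each argument. servo_tool: Moves the arm, as the interface text tells. Shift numbers are shares of 8 cm and turn numbers shares of pi/2 rad, none past 1 either way. Its arguments: {"type":"object","properties":{"steps":{"type":"array"}},"required":["steps"]}

```bash
mkdir -p pics; ls; python3 - <<'E'
from cell import *
import cv2,numpy as np
print({k:np.round(v,3) for k,v in observe().items()})
a=get_image("top");b=get_image("scene")
cv2.imwrite("pics/top0.png",a[...,::-1]);cv2.imwrite("pics/scene0.png",b[...,::-1])
for n in("top","scene"):print(n,{k:np.round(v,3).tolist() for k,v in camera_info(n).items()})
E
```

```text
pics
{'time': np.float64(0.0), 'joints': array([ 6.3060e+01,  1.5880e+01, -1.5990e+00,  7.2651e+01,  1.0000e-03,
        8.4075e+01]), 'qd': array([ 0.051, -0.071, -0.045, -0.002,  0.053, -0.01 ]), 'tau': array([-1.0000e-03, -4.4551e+01,  2.9520e+01,  1.6000e-02, -0.0000e+00,
       -0.0000e+00]), 'tool_pos': array([0.224, 0.583, 0.23 ]), 'eef_rot': array([-1.79872e+02, -1.40000e-02,  1.58985e+02]), 'force': array([-1.167,  0.117, -0.266]), 'ft_torque': array([ 0.011, -0.018, -0.017]), 'grip_force': np.float64(0.0), 'width': np.float64(0.998)}
top {'mtx': [[419.096, 0.0, 256.648], [0.0, 419.096, 183.342], [0.0, 0.0, 1.0]], 'R': [[0.02, -1.0, 0.005], [-0.997, -0.02, -0.076], [0.076, -0.003, -0.997]], 't': [-0.0, 0.567, 1.074]}
scene {'mtx': [[415.25, 0.0, 258.76], [0.0, 415.25, 194.594], [0.0, 0.0, 1.0]], 'R': [[0.793, 0.609, 0.003], [0.385, -0.497, -0.777], [-0.472, 0.618, -0.629]], 't': [-0.475, -0.161, 1.459]}
```

View pics/top0.png

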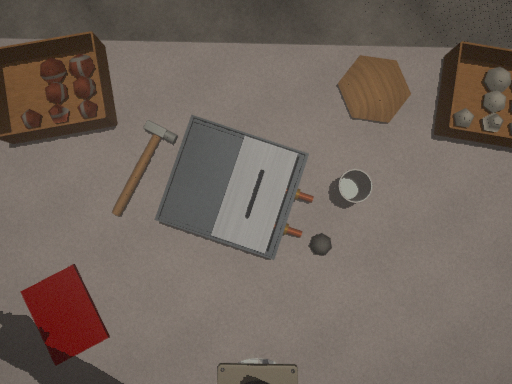

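View pics/scene0.png

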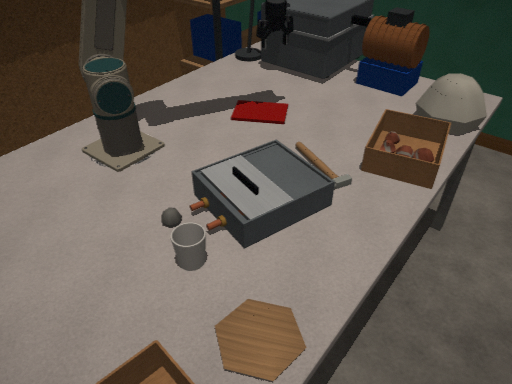

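The top view shows the box with corners near (193,117), (307,155), (273,258) and (157,220). The rib runs about (263,170)–(248,217), and the bay side (pipes) faces image right, which is world -y. Tub is at (355,186), stone at (320,244) and hammer at (145,170). Next I measure the rib and the cover.

```bash
cat >h.py <<'E'
from cell import *
import cv2,numpy as np
def ray(name,px,z,c=None):
    c=c or camera_info(name);K,R,t=[np.array(c[k],float) for k in("mtx","R","t")]
    px=np.atleast_2d(np.array(px,float));o=-R.T@t
    d=np.c_[px,np.ones(len(px))]@np.linalg.inv(K).T@R
    return o+d*((z-o[2])/d[:,2])[:,None]
def proj(name,X,c=None):
    c=c or camera_info(name);K,R,t=[np.array(c[k],float) for k in("mtx","R","t")]
    p=(np.atleast_2d(X)@R.T+t)@K.T;return p[:,:2]/p[:,2:]
E
python3 - <<'E'
from h import *
a=cv2.imread("pics/top0.png");g=cv2.cvtColor(a,cv2.COLOR_BGR2GRAY)
sub=np.zeros_like(g);sub[100:270,150:315]=1
# rib
m=((g<50)&(sub>0)).astype(np.uint8);m2=np.zeros_like(m);m2[160:225,240:270]=m[160:225,240:270]
r=cv2.minAreaRect(cv2.findNonZero(m2));P=ray("top",cv2.boxPoints(r),.11)
print("rib",r,P[:,:2].round(3).tolist(),P.mean(0).round(4))
E1=[(i,i+1) for i in range(3)]
print([np.linalg.norm(P[i]-P[i+1]).round(3) for i in range(3)])
# cover: brightest region inside box
m=((g>125)&(sub>0)).astype(np.uint8);q=np.zeros_like(m);cv2.fillConvexPoly(q,np.array([(194,123),(303,157),(271,252),(162,218)]),1);m&=q
m=cv2.morphologyEx(m,cv2.MORPH_OPEN,np.ones((3,3)));n,l,s,_=cv2.connectedComponentsWithStats(m);i=1+s[1:,4].argmax()
r=cv2.minAreaRect(cv2.findNonZero((l==i).astype(np.uint8)));P=ray("top",cv2.boxPoints(r),.085)
print("cover",r,P[:,:2].round(3).tolist(),P.mean(0).round(4),[np.linalg.norm(P[i]-P[i+1]).round(3) for i in range(3)])
# box corners manual
P=ray("top",[(193.5,117),(307.5,155),(273,258.5),(157,220)],.087)
print("box",P[:,:2].round(3).tolist(),[np.linalg.norm(P[i]-P[(i+1)%4]).round(3) for i in range(4)],P.mean(0).round(3))
for i in range(4):
  d=P[(i+1)%4]-P[i];print(np.degrees(np.arctan2(d[1],d[0])).round(1))
print("tub,stone",ray("top",[(355,186)],.095).round(3),ray("top",[(320,244)],.03).round(3))
o=a[90:280,130:400];cv2.imwrite("pics/c1.png",cv2.resize(o,None,fx=2.9,fy=2.9,interpolation=cv2.INTER_CUBIC))
E
```

```text
rib ((249.0, 214.0), (0.0, 0.0), 0.0) [[0.486, 0.028], [0.486, 0.028], [0.486, 0.028], [0.486, 0.028]] [0.4862 0.0283 0.11  ]
[np.float64(0.0), np.float64(0.0), np.float64(0.0)]
cover ((254.0500030517578, 194.35000610351562), (56.604766845703125, 101.82533264160156), 18.434946060180664) [[0.437, 0.12], [0.676, 0.047], [0.634, -0.087], [0.396, -0.012]] [0.5358 0.017  0.085 ] [np.float64(0.251), np.float64(0.14), np.float64(0.25)]
box [[0.724, 0.172], [0.635, -0.113], [0.38, -0.032], [0.467, 0.253]] [np.float64(0.298), np.float64(0.267), np.float64(0.298), np.float64(0.269)] [0.551 0.07  0.087]
-107.4
162.4
72.9
-17.5
tub,stone [[ 0.56  -0.229  0.095]] [[ 0.413 -0.155  0.03 ]]
```

View pics/c1.png

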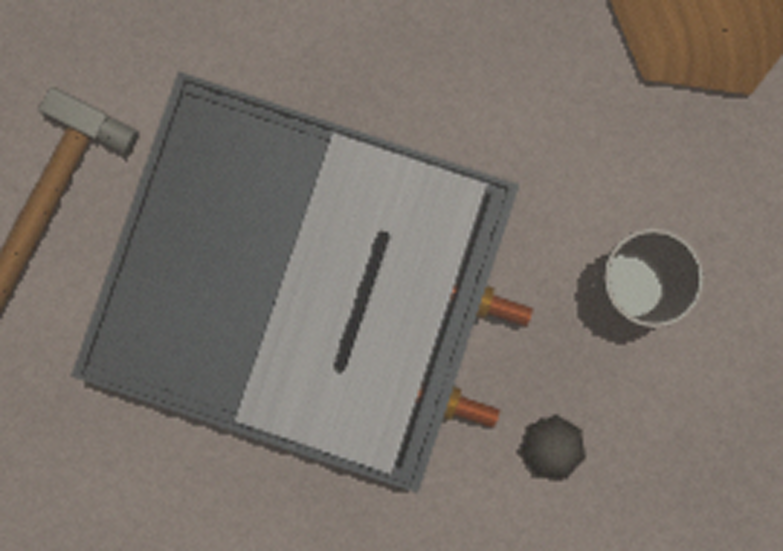

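The crop shows the rib ends at about orig. (262,170) and (247,218), with the cover spanning the bay. That puts the rib at about (0.535, 0.015), box yaw about -17.5° and cover at box y about -61 mm, all consistent with the given sizes. I'll move behind the rib with the fingers shut.

Call:
servo_tool:
  steps:
    - [255, [0.05, -0.1, 0], 0.038]
    - [255, [0.12, -0.24, 0], 0]
    - [255, [0.21, -0.42, 0], 0]
    - [255, [0.21, -0.42, 0], 0]
    - [255, [0.21, -0.42, 0], 0]
    - [255, [0.21, -0.42, 0], 0]
    - [255, [0.21, -0.42, 0], 0]
    - [255, [0.21, -0.42, 0], 0]
    - [255, [0.21, -0.42, 0], 0]
    - [255, [0.21, -0.42, 0], 0]
    - [255, [0.21, -0.42, 0], 0]
    - [255, [0.21, -0.42, 0], 0]
    - [255, [0.21, -0.42, 0], 0]
    - [255, [0.21, -0.42, 0], 0]
    - [255, [0.21, -0.42, 0], 0]
    - [255, [0.21, -0.42, 0], 0]
    - [255, [0.21, -0.42, 0], 0]
    - [255, [0.21, -0.42, 0], 0]
    - [255, [0.15, -0.3, 0], 0]
    - [255, [0.08, -0.12, 0], 0]

```text
time: 1.77
tool_pos: [0.5261, -0.0182, 0.2309]
eef_rot: [-179.9, 0.0, 162.2]
force: [0.8, 0.7, -0.5]
width: -0.001
grip_force: 0.0
```

```bash
python3 - <<'E'
from h import *
s=observe();print(s["time"],s["tool_pos"],s["eef_rot"],s["joints"])
c=camera_info("wrist");b=get_image("wrist");cv2.imwrite("pics/w1.png",b[...,::-1])
print(proj("wrist",[[.535,.015,.11],[.525,-.015,.1]],c))
E
```

```text
1.7667 [ 0.5260741  -0.01819227  0.23086036] [-1.79947082e+02  2.04281641e-02  1.62194557e+02] [-8.98798966e+00  5.84822289e+00 -1.37480113e+01  7.03916908e+01
 -5.54243662e-02  8.81745647e+00]
[[302.68213739 180.65657071]
 [262.9155767  176.81126681]]
```

View pics/w1.png

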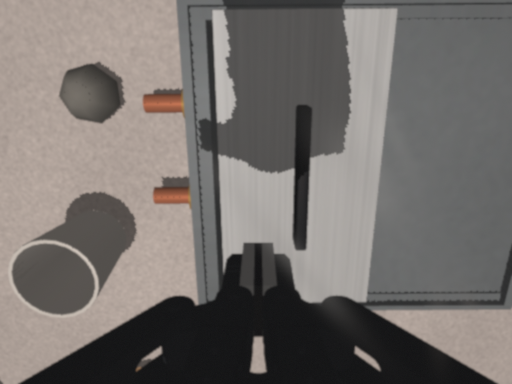

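The wrist view shows the rib at cols 295–310, rows 105–248. Its middle, about (303,177), matches the prediction of (303,181). Now I descend and push along the box's +y.

Call:
servo_tool:
  steps:
    - [255, [0, 0, -0.15], 0]
    - [255, [0, 0, -0.35], 0]
    - [255, [0, 0, -0.4], 0]
    - [255, [0, 0, -0.4], 0]
    - [255, [0, 0, -0.25], 0]
    - [255, [0, 0, -0.1], 0]
    - [255, [0, 0, -0.03], 0]
    - [255, [0, 0, 0], 0]
    - [255, [0.02, 0.07, 0], 0]
    - [255, [0.02, 0.07, 0], 0]
    - [255, [0.023, 0.07, 0], 0]
    - [255, [0.023, 0.07, 0], 0]
    - [255, [0.023, 0.07, 0], 0]
    - [255, [0.023, 0.07, 0], 0]
    - [255, [0.023, 0.07, 0], 0]
    - [255, [0.023, 0.07, 0], 0]

```text
time: 3.15
tool_pos: [0.54, 0.0295, 0.0979]
eef_rot: [-179.9, 0.1, 162.4]
force: [-2.1, -4.6, 4.9]
width: 0.002
grip_force: 2.7
```

Call:
servo_tool:
  steps:
    - [255, [0.0225, 0.07, 0], 0]
    - [255, [0.0225, 0.07, 0], 0]
    - [255, [0.0225, 0.07, 0], 0]
    - [255, [0.0225, 0.07, 0], 0]
    - [255, [0.0225, 0.07, 0], 0]
    - [255, [0.0225, 0.07, 0], 0]
    - [255, [0.0225, 0.07, 0], 0]
    - [255, [0.0225, 0.07, 0], 0]
    - [255, [0.0225, 0.07, 0], 0]
    - [255, [0.0225, 0.07, 0], 0]
    - [255, [0.0225, 0.07, 0], 0]
    - [255, [0.0225, 0.07, 0], 0]

```text
time: 4.15
tool_pos: [0.5613, 0.0967, 0.0978]
eef_rot: [-179.9, 0.1, 162.4]
force: [-1.9, -6.5, 3.4]
width: 0.0
grip_force: 2.8
```

Call:
servo_tool:
  steps:
    - [255, [0.0225, 0.07, 0], 0]
    - [255, [0.0225, 0.07, 0], 0]
    - [255, [0.011, 0.035, 0], 0]
    - [255, [0.011, 0.035, 0], 0]
    - [255, [0.011, 0.035, 0], 0]
    - [255, [0.011, 0.035, 0], 0]

```text
time: 4.65
tool_pos: [0.568, 0.1191, 0.0974]
eef_rot: [-179.9, 0.0, 162.4]
force: [-0.6, -4.9, 5.2]
width: -0.003
grip_force: 2.7
```

Call:
servo_tool:
  steps:
    - [255, [0.007, 0.023, 0], 0]
    - [255, [0.007, 0.023, 0], 0]
    - [255, [0, 0, 0], 0]

```text
time: 4.9
tool_pos: [0.5692, 0.1233, 0.0971]
eef_rot: [-180.0, 0.0, 162.4]
force: [-0.7, -3.9, 3.6]
width: 0.001
grip_force: 1.9
```

Call:
servo_tool:
  steps:
    - [255, [0.007, 0.023, 0], 0]
    - [255, [0.007, 0.023, 0], 0]
    - [255, [0.007, 0.023, 0], 0]
    - [255, [0, 0, 0], 0]

```text
time: 5.23
tool_pos: [0.5708, 0.1269, 0.0971]
eef_rot: [-179.7, 0.1, 162.4]
force: [-1.4, -8.9, 4.4]
width: 0.001
grip_force: 4.4
```

Call:
servo_tool:
  steps:
    - [255, [0.007, 0.023, 0], 0]
    - [255, [0.007, 0.023, 0], 0]
    - [255, [0, 0, 0], 0]

```text
time: 5.48
tool_pos: [0.5708, 0.1271, 0.0971]
eef_rot: [-179.3, 0.1, 162.3]
force: [-3.7, -17.7, 7.7]
width: 0.001
grip_force: 9.0
```

The force rises with no further motion, so the cover is at the stop. I'll back off, rise and look.

Call:
servo_tool:
  steps:
    - [255, [-0.03, -0.1, 0], 0]
    - [255, [-0.045, -0.15, 0], 0]
    - [255, [-0.045, -0.15, 0.05], 0]
    - [255, [-0.045, -0.15, 0.25], 0]
    - [255, [-0.045, -0.15, 0.4], 0]
    - [255, [-0.045, -0.2, 0.4], 0]
    - [255, [-0.045, -0.3, 0.4], 0]
    - [255, [-0.045, -0.3, 0.2], 0]
    - [255, [-0.045, -0.2, 0], 0]
    - [255, [0, -0.15, 0], 0]
    - [255, [0, -0.1, 0], 0]
    - [255, [0, 0, 0], 0]
    - [255, [0, 0, 0], 0]

```text
time: 6.57
tool_pos: [0.54, -0.0235, 0.2317]
eef_rot: [180.0, -0.1, 162.4]
force: [-0.1, 0.0, 0.1]
width: -0.002
grip_force: 0.0
```

```bash
python3 - <<'E'
from h import *
s=observe();print(s["time"],s["tool_pos"],s["eef_rot"])
c=camera_info("wrist");b=get_image("wrist");cv2.imwrite("pics/w2.png",b[...,::-1])
np.save("c2.npy",c,allow_pickle=True)
# predicted valve hubs
y=np.radians(-17.5);R=np.array([[np.cos(y),-np.sin(y)],[np.sin(y),np.cos(y)]])
o=np.array([.551,.07])+R@[0,.006]
for h in[(-.058,-.048),(.037,-.048)]:
  w=o+R@h;print(w.round(4),proj("wrist",[[*w,.066]],c).round(1))
E
```

```text
6.5667 [ 0.53996662 -0.02345818  0.23168711] [ 1.79965039e+02 -1.37973347e-01  1.62377748e+02]
[0.4831 0.0474] [[318.2  83.3]]
[0.5737 0.0188] [[312.8 189.2]]
```

View pics/w2.png

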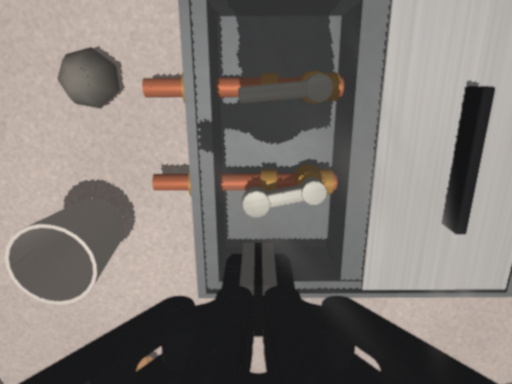

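The bay is open. The marked hub is at (315,191) with its disc at (257,204), so the x=+37 valve is the marked one. The plain hub is at (318,86) with its bar end near (240,93).

```bash
python3 - <<'E'
from h import *
c=np.load("c2.npy",allow_pickle=True).item()
P=ray("wrist",[(315,191),(257,204),(318,86),(240,93)],.066,c)[:,:2]
print(P.round(4),np.linalg.norm(P[0]-P[1]),np.linalg.norm(P[0]-P[2]),np.linalg.norm(P[2]-P[3]))
d=P[2]-P[0];yaw=np.arctan2(-d[1],-d[0]);print("yaw",np.degrees(yaw))
for y in(yaw,np.radians(-17.6)):
  e=P[1]-P[0];print("angle",np.arctan2(e[1],e[0])-(y-np.pi/2))
y=np.radians(-17.6);x=np.array([np.cos(y),np.sin(y)]);v=np.array([-x[1],x[0]])
h=P[0]
# finger-centre waypoints: radius r along bar, 7+14.5..16 mm behind
for a in(-.25,0,.2,.5,.8,1.1,1.3,1.45,1.571):
  u=np.sin(a)*x-np.cos(a)*v; n=np.cos(a)*x+np.sin(a)*v
  print(a,(h+.042*u-.0215*n).round(4))
E
```

```text
[[ 0.576   0.0203]
 [ 0.5719 -0.0358]
 [ 0.4851  0.0467]
 [ 0.4704 -0.0189]] 0.056244272555855596 0.09467387094561856 0.06725282293455727
yaw -16.19592312388317
angle 0.20968647703779597
angle 0.23419224147715112
-0.25 [ 0.5356 -0.004 ]
0 [ 0.5429 -0.0132]
0.2 [ 0.5502 -0.0191]
0.5 [ 0.563 -0.025]
0.8 [ 0.577  -0.0269]
1.1 [ 0.5909 -0.0245]
1.3 [ 0.5995 -0.0206]
1.45 [ 0.6053 -0.0167]
1.571 [ 0.6096 -0.0129]
```

Hub spacing comes out at 94.7 mm, the disc at 56.2 mm radius and the angle at about 0.22 rad, all matching the given sizes. I'll descend on the -x side of the disc and work out the arc.

Call:
servo_tool:
  steps:
    - [255, [-0.06, 0, -0.15], 0]
    - [255, [-0.05, -0.01, -0.35], 0]
    - [255, [0, 0, -0.4], 0]
    - [255, [0, 0, -0.4], 0]
    - [255, [0, 0, -0.35], 0]
    - [255, [0, 0, -0.25], 0]
    - [255, [0, 0, -0.15], 0]
    - [255, [0, 0, -0.1], 0]
    - [255, [0, 0, -0.07], 0]
    - [255, [0, 0, 0], 0]
    - [255, [0, 0, 0], 0]

```text
time: 7.53
tool_pos: [0.5323, -0.0242, 0.0557]
eef_rot: [180.0, 0.0, 162.4]
force: [0.2, -0.1, 0.5]
width: -0.002
grip_force: 0.0
```

```bash
python3 - <<'E'
from h import *
s=observe();p=s["tool_pos"];print(p,s["eef_rot"],s["force"])
y=np.radians(-17.2);x=np.array([np.cos(y),np.sin(y)]);v=np.array([-x[1],x[0]]);h=np.array([.576,.0203])
A=np.r_[.22,.22,np.linspace(.22,1.57,19)[1:],1.57]
off=np.r_[.032,.026,[.025]*18,.023];q=p[:2]
for a,o in zip(A,off):
  w=h+.05*(np.sin(a)*x-np.cos(a)*v)-o*(np.cos(a)*x+np.sin(a)*v)
  print(a.round(2),w.round(4),((w-q)/.08).round(3));q=w
E
```

```text
[ 0.53231398 -0.0242133   0.05565423] [1.79988930e+02 3.10265968e-02 1.62434969e+02] [ 0.20930473 -0.11920877  0.47032085]
0.22 [ 0.5401 -0.027 ] [ 0.097 -0.035]
0.22 [ 0.5461 -0.0275] [ 0.075 -0.006]
0.3 [ 0.5507 -0.0296] [ 0.058 -0.026]
0.37 [ 0.5545 -0.0313] [ 0.048 -0.022]
0.45 [ 0.5585 -0.0328] [ 0.049 -0.018]
0.52 [ 0.5625 -0.0339] [ 0.05  -0.015]
0.6 [ 0.5666 -0.0348] [ 0.051 -0.011]
0.67 [ 0.5708 -0.0354] [ 0.052 -0.007]
0.75 [ 0.5749 -0.0356] [ 0.052 -0.003]
0.82 [ 0.5791 -0.0355] [0.052 0.001]
0.9 [ 0.5833 -0.0351] [0.052 0.005]
0.97 [ 0.5874 -0.0344] [0.052 0.009]
1.05 [ 0.5915 -0.0334] [0.051 0.013]
1.12 [ 0.5955 -0.0321] [0.05  0.016]
1.2 [ 0.5994 -0.0305] [0.048 0.02 ]
1.27 [ 0.6031 -0.0286] [0.047 0.024]
1.35 [ 0.6067 -0.0264] [0.045 0.027]
1.42 [ 0.6101 -0.024 ] [0.043 0.03 ]
1.5 [ 0.6133 -0.0213] [0.04  0.033]
1.57 [ 0.6163 -0.0184] [0.038 0.036]
1.57 [ 0.6169 -0.0165] [0.007 0.024]
```

Call:
servo_tool:
  steps:
    - [255, [0.097, -0.035, 0], 0.05]
    - [255, [0.075, -0.006, 0], 0.05]
    - [255, [0.058, -0.026, 0], 0.05]
    - [255, [0.048, -0.022, 0], 0.05]
    - [255, [0.049, -0.018, 0], 0.05]
    - [255, [0.05, -0.015, 0], 0.05]
    - [255, [0.051, -0.011, 0], 0.05]
    - [255, [0.052, -0.007, 0], 0.05]
    - [255, [0.052, -0.003, 0], 0.05]
    - [255, [0.052, 0.001, 0], 0.05]

```text
time: 8.37
tool_pos: [0.5789, -0.0366, 0.0567]
eef_rot: [-179.9, -0.0, -152.4]
force: [-2.2, -2.7, 0.9]
width: -0.003
grip_force: 1.3
```

Call:
servo_tool:
  steps:
    - [255, [0.052, 0.005, 0], 0.05]
    - [255, [0.052, 0.009, 0], 0.05]
    - [255, [0.051, 0.013, 0], 0.05]
    - [255, [0.05, 0.016, 0], 0.05]
    - [255, [0.048, 0.02, 0], 0.05]
    - [255, [0.047, 0.024, 0], 0.05]
    - [255, [0.045, 0.027, 0], 0.05]
    - [255, [0.043, 0.03, 0], 0.04]
    - [255, [0.04, 0.033, 0], 0.03]

```text
time: 9.12
tool_pos: [0.6138, -0.0228, 0.0567]
eef_rot: [-179.9, -0.1, -114.7]
force: [-1.0, -3.1, 0.9]
width: 0.005
grip_force: 1.2
```

Call:
servo_tool:
  steps:
    - [255, [0.03, 0.036, 0], 0]
    - [255, [0.01, 0.03, 0], 0]
    - [255, [0, 0, 0], 0]

```text
time: 9.37
tool_pos: [0.6172, -0.0175, 0.0566]
eef_rot: [-179.8, -0.1, -114.9]
force: [-0.3, -4.2, 2.5]
width: 0.002
grip_force: 2.3
```

Not at the stop yet; I push on along +y until the force rises.

Call:
servo_tool:
  steps:
    - [255, [0.007, 0.024, 0], 0]
    - [255, [0.007, 0.024, 0], 0]
    - [255, [0, 0, 0], 0]

```text
time: 9.62
tool_pos: [0.6173, -0.0171, 0.0566]
eef_rot: [-179.7, -0.6, -115.0]
force: [-3.0, -13.8, 5.6]
width: 0.006
grip_force: 6.5
```

Call:
servo_tool:
  steps:
    - [255, [0.007, 0.024, 0], 0]
    - [255, [0.007, 0.024, 0], 0]
    - [255, [0, 0, 0], 0]

```text
time: 9.87
tool_pos: [0.6175, -0.0168, 0.0566]
eef_rot: [-179.7, -1.0, -115.1]
force: [-5.6, -21.7, 5.1]
width: -0.002
grip_force: 10.7
```

Against the stop. I'll back off, rise clear and check.

Call:
servo_tool:
  steps:
    - [255, [-0.04, -0.1, 0], 0]
    - [255, [-0.05, -0.15, 0], 0]
    - [255, [-0.02, -0.05, 0.15], 0]
    - [255, [0, 0, 0.35], 0]
    - [255, [0, 0, 0.4], 0]
    - [255, [0, 0, 0.4], 0]
    - [255, [-0.1, 0, 0.4], -0.06]
    - [255, [-0.2, 0, 0.3], -0.07]
    - [255, [-0.2, -0.1, 0.2], -0.07]
    - [255, [-0.2, -0.1, 0], -0.07]
    - [255, [-0.2, 0, 0], -0.07]
    - [255, [-0.1, 0, 0], -0.07]
    - [255, [0, 0, 0], -0.07]
    - [255, [0, 0, 0], -0.07]
    - [255, [0, 0, 0], -0.07]
    - [255, [0, 0, 0], -0.07]
    - [255, [0, 0, 0], -0.07]
    - [255, [0, 0, 0], -0.06]
    - [255, [0, 0, 0], 0]
    - [255, [0, 0, 0], 0]

```text
time: 11.53
tool_pos: [0.5295, -0.0483, 0.232]
eef_rot: [179.9, 0.0, 171.6]
force: [0.2, 0.4, -0.0]
width: -0.002
grip_force: 0.0
```

```bash
python3 - <<'E'
from h import *
s=observe();print(s["time"],s["tool_pos"],s["eef_rot"],s["force"])
c=camera_info("wrist");b=get_image("wrist");t=get_image("top")
cv2.imwrite("pics/w3.png",np.vstack([b[...,::-1][:300],t[100:300,:,::-1]]))
np.save("c3.npy",c,allow_pickle=True)
E
```

```text
11.5333 [ 0.52945745 -0.0482723   0.23199202] [1.79946062e+02 4.50866805e-02 1.71558055e+02] [ 0.1741656   0.41407711 -0.02706548]
```

View pics/w3.png

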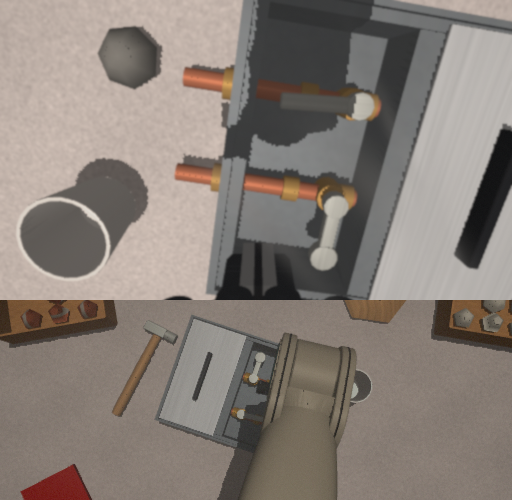

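The view shows the marked handle turned, with hub (335,207) and disc (323,258). The plain bar runs (362,106) to (282,101). The cover lies over the deck, and tub and stone look undisturbed. A quick number check, then hand in if it is good.

```bash
python3 - <<'E'
from h import *
c=np.load("c3.npy",allow_pickle=True).item()
P=ray("wrist",[(335,207),(323,258),(362,106),(282,101)],.066,c)[:,:2]
d=P[0]-P[2];e=P[1]-P[0];y=np.arctan2(d[1],d[0]);a=np.arctan2(e[1],e[0])-y+np.pi/2
print(P.round(4),np.degrees(y),"angle",a,np.linalg.norm(e))
if a>1.48: print(hand_in())
E
```

```text
[[ 0.5774  0.018 ]
 [ 0.6305  0.0018]
 [ 0.4867  0.0485]
 [ 0.4722 -0.02  ]] -18.619147088370788 angle 1.5999899995423752 0.05557895413232821
the job is handed in; nothing more can be done
None
```

The job is handed in, though I haven't seen a verdict: the cover is pushed to its stop and the marked handle measures about 1.6 rad (fully shut). The plain handle stayed within about 2 mm, and nothing around the box looks disturbed, at about 11.6 s in.

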